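# Lift the locked middle piece out of a sloping display puzzle

## Robot

A 7-joint arm with a two-finger parallel gripper is mounted at the origin on the work surface. World frame = base frame: x ahead of the robot, y to its left, z up, the work surface at z = 0. Lengths are in m, angles in rad, forces in N, time in s.
With the tool pointing down it reaches from about 0.4 to 0.85 m from the base axis. Payload 6.9 kg.
Tool frame: the origin (TCP) lies midway between the tips of the shut fingers; the grasp point (between the pads) lies behind it (ctrl.pinch_z is the z of the grasp point in the tool frame, in m); z points along the fingers, y is the direction in which the jaws open and shut (so a half turn about z gives the same grasp; the last joint's range is limited). The gripper opens to 85 mm and grips with 20 to 120 N. Pads are 22 mm wide; open, the fingers measure 114 mm over their backs; the gripper's body (76 mm by 85 mm) begins 54 mm behind the grasp point. The pads swing forward as they close: fully open they stand 13 mm farther back than shut.
Start: joints at [1.284, 0.507, -0.238, 1.5, 0.126, 1.149, -0.155], TCP at [0.239, -0.577, 0.231] pointing down, gripper open.
Joint ranges: [-3.08, 3.08], [-0.24, 2.05], [-1.43, 1.35], [0, 2.5], [-1.52, 4.66], [0.17, 1.96], [-2.89, 2.89]. Speed limits (rad/s): [2.39, 2.39, 3.14, 3.14, 3.14, 3.14, 3.14].

## Interface

Orientations are given as a unit quaternion [w, x, y, z].
In Python, from station import ctrl, get_state, vision, ticket, models gives the robot as it stands. Calls block until the motion is done:
- ctrl.movep(position, orientation): joint-space move of the TCP to a pose.
- ctrl.movel(position, frame=None, max_speed=0.15): straight line of the TCP; frame=None keeps the orientation; max_speed is the mean speed in m/s.
- ctrl.set_joints(angles): joint-space move.
- ctrl.ungrasp() and ctrl.close_gripper(force=None): open the fingers fully, or close them until they stop; force is the grip in N (None keeps the last).
- ctrl.pause(seconds).
- ctrl.ik(position, orientation): joint angles nearest the present ones, or None.
- get_state(): the state.
- vision.grab_frame(name): name is "scene" or "top" or "wrist"; returns (picture, depth): 384x512x3 uint8, blue, green, red; 384x512 float32, m along the optical axis (not along the pixel's ray), 0 where there is no reading.
- vision.camera_info(name): a dict with "mtx" (3x3 intrinsics, pixels), "R" (3x3) and "t" (3): a world point X has camera coordinates R X + t; the wrist camera has in their place "hand_eye" (4x4, takes a point from camera to tool coordinates, whose origin is the TCP and whose axes are the flange's). Camera axes: x right, y down, z forward; pixel columns grow to the right and rows downward; lengths in m; the calibration is good to about 2 mm. A picture is of the moment at which its call begins: read the wrist's pose just before it. camera_info takes no time and is no camera call.
A pose or a line that the arm cannot do raises ctrl.Unreachable and nothing moves.
- ticket.close_job(): hands the job in, once; it reports no verdict.
Trained networks look in the newest picture that a camera, given by its name, has taken for a name from the list of things; names that differ only in an ending like _2 or _b are one class to them, and where a whole thing is asked for, a point or a joint stands for the part that bears it (a point fixed in the world has none). Each returns a list of dicts, best first, with "p" (0 to 1); they miss things now and then, are a little off and sometimes report something else, mostly with a low value. They report only what shows in the picture. A call takes as long as a camera call. They do not tell look-alikes from the thing itself.
- models.recognise(camera, target): "point" ([column, row] in pixels, amid what is visible of it).
- models.masks_of(camera, target): "mask" (384x512 bool, what is visible of it) and "point" ([column, row] in pixels, amid what is visible of it).
The state is a dict: "time": time; "qpos": joint angles; "qd": joint speeds; "tau": joint torques, N m; "tcp_pos": TCP position; "eef_rot": TCP orientation; "contact_force": force on the tool from outside, world axes, zero at the start; "wrist_torque": the same for the moment, N m; "width": finger opening in m.
Only numpy, scipy, OpenCV 4.12 (cv2) and the standard library are available. Lean on these libraries where they do the work, as an engineer would, in place of code of your own. Each camera call takes 0.05 s, during which the arm holds its last target. There are 200 camera calls.

## Task

Turn the little wooden keeper on the sloping display puzzle fully aside, either way, then lift the middle piece of the three straight out of the board, without tipping it or pulling its neighbours out. Lay it gently, flat with its grip up, in the large empty bay of the plywood mending tray; leave the keeper turned aside, the other two puzzle pieces in their places and everything else as it stands.

Things in the scene. Friction and masses are not known exactly. Their poses are not given: they have to be found in the camera images.
- board: Wooden puzzle board fixed on a dark stand, sloping 30 degrees sideways: it faces roughly the robot's right. Origin: centre of the recess floor; x up the slope, y along the row of pieces, roughly towards the robot, z square out of the board. Recess 77 mm (x) by 202 mm (y), 14 mm deep, so the rim's top is at z = 14 mm; rim 25 mm wide at the lower (-x) side, 12 to 15 mm elsewhere.
- lamp (a point): Centre of the lamp strip (aluminium bar 24 mm wide, 18 mm thick, 270 mm long along the board's y) over the board's upper part, 143 mm higher than the board's origin and 45 mm beyond it (level, up-slope), on a post at each end. It stands in the way of an upright gripper; a tool square to the board (tilted 30 degrees) passes below it.
- middle: Middle one of three light wooden pieces. Origin: centre of its underside; axes as the board's when seated on the recess floor. 74 (x) by 56 (y) by 16 mm, plus a jigsaw tab on each y side (head 22 mm, tip 55 mm from centre) locked in the neighbours with 1.5 mm play: it leaves only along z. Bar grip over the origin: 10 mm (x) by 50 mm (y), top at z = 46 mm. About 75 g.
- near: Neighbour at the board's +y side of the middle piece, nearer the robot, loose in the recess, 74 by 70 by 16 mm, with a socket towards the middle piece. Origin: centre of its underside. Its bar grip is 10 by 24 mm, up to z = 46 mm, centred 12 mm outward in y. About 70 g.
- far: Neighbour at the board's -y side of the middle piece, farther from the robot, mirror image of the near one.
- keeper (a joint): Angle of the keeper, a dark strip 10 mm wide that turns about the board's z on the lower rim, pivot at board x = -52 mm, y = 0. 0: points up the slope over the middle piece, holding it in; positive: towards the board's +y. Stops at +-1.6 rad; piece free beyond 1.3 rad either way. Underside at board z = 18.5, top 25.5 mm, tip 38 mm from pivot. Stays where left; about 1 N at the post turns it.
- keeper_post (a point): Centre of the top of the round upright post on the keeper: 10 mm across, 22 mm tall, 30 mm from the pivot, its top at z = 47.5 mm of the board. Push it sideways to turn the keeper.
- bay (a point): Centre of the floor of the large, empty bay of the plywood mending tray (fixed; 160 by 240 mm, walls 6 mm, 32 mm tall; floor 6 mm thick). The bay is 148 mm (x) by 158 mm (y) inside; x, y along the walls, z up. On its +y side a 5 mm divider (27 mm tall) and a 65 mm wide small bay.
- jar: Clear glass jar with a wooden lid, 72 mm across, 110 mm tall. Origin: centre of its underside. To be left alone.
- bottle: Green glass bottle with a cork, 64 mm across, 170 mm tall. Origin: centre of its underside. To be left alone.
- mug: White ceramic mug, 80 mm across, 90 mm tall. Origin: centre of its underside. To be left alone.
- brush: Brush, 130 mm long, lying on the table. Origin: centre of its underside. To be left alone.
- pawn: Dark wooden game pawn, 28 mm across, 50 mm tall, standing in the tray's small bay. Origin: centre of its underside. To be left alone.
Not all that is in view belongs to the job. What is shaped like the middle but blue or red is not meant.

How it is judged:
By the outcome, as a careful person would: the job done as asked, in the order asked, and still so for the second after the job is handed in, with the robot touching nothing.
It also fails if it takes over 64 s, if anything falls off the work surface, if the arm or the gripper's body presses on something with over 40 N, if the wrist force passes 120 N, or if a joint passes its speed limit or range.

## Working session

There is one attempt and no reset: what is moved stays moved. The work goes in short steps, each a Python script; the robot and the scene stay as the last script left them, time stands still between calls to the robot, and variables do not carry over. Pictures are saved under pics/ and viewed, about 8 in all and at most 12, crops included, and the job is handed in when it is done.

```bash
mkdir -p pics; ls
cat > h.py <<'E'
import numpy as np, cv2
from station import ctrl, get_state, vision, ticket, models
from scipy.spatial.transform import Rotation as Ro
def pts(cam, depth, T=None):
    i=vision.camera_info(cam); K=np.array(i["mtx"]); v,u=np.mgrid[:384,:512]
    P=np.stack([(u-K[0,2])/K[0,0]*depth,(v-K[1,2])/K[1,1]*depth,depth],-1)
    if cam!="wrist": return (P-np.array(i["t"]))@np.array(i["R"])
    H=np.array(i["hand_eye"]); p,R=T
    return (P@H[:3,:3].T+H[:3,3])@R.T+p
def wpose():
    s=get_state(); q=s["eef_rot"]; q=np.array(q)
    R=q if q.shape==(3,3) else Ro.from_quat(q,scalar_first=True).as_matrix()
    return np.array(s["tcp_pos"]),R
E
python3 - <<'E'
from h import *
for c in ["scene","top"]:
    im,d=vision.grab_frame(c); cv2.imwrite(f"pics/{c}0.png",im); np.save(c+"0.npy",d)
    P=pts(c,d)
    for n in ["board","middle","near","far","keeper","keeper_post","bay","lamp","jar","bottle","mug","brush","pawn"]:
        for r in models.masks_of(c,n)[:3]:
            m=r["mask"]&(d>0)
            print(c,n,round(r["p"],2),np.round(r["point"]),m.sum(),np.round(np.median(P[m],0),3) if m.any() else None)
    i=vision.camera_info(c); print(np.round(-np.array(i["R"]).T@i["t"],3))
print(get_state(),ctrl.pinch_z); 
i=vision.camera_info("wrist");print(i)
E
```

```text
pics
scene board 0.6 [226. 213.] 750 [ 0.519 -0.195  0.09 ]
scene middle 0.76 [227. 187.] 194 [ 0.475 -0.221  0.104]
scene middle 0.75 [172. 171.] 339 [ 0.446 -0.469  0.045]
scene middle 0.64 [149. 203.] 393 [ 0.613 -0.447  0.045]
scene near 0.65 [227. 172.] 87 [ 0.397 -0.245  0.103]
scene near 0.48 [323. 330.] 499 [0.746 0.277 0.018]
scene near 0.16 [270. 292.] 706 [0.757 0.09  0.108]
scene far 0.76 [218. 207.] 230 [ 0.538 -0.191  0.107]
scene bay 0.77 [330. 249.] 3273 [0.472 0.191 0.008]
scene lamp 0.88 [238. 203.] 3205 [ 0.518 -0.169  0.069]
scene jar 0.75 [169. 249.] 677 [ 0.761 -0.251  0.086]
scene bottle 0.69 [268. 295.] 739 [0.758 0.089 0.107]
scene bottle 0.63 [228. 174.] 114 [ 0.399 -0.244  0.103]
scene mug 0.68 [213. 270.] 895 [ 0.744 -0.101  0.049]
scene brush 0.94 [326. 332.] 526 [0.747 0.276 0.018]
scene pawn 0.47 [360. 247.] 88 [0.435 0.267 0.021]
[1.281 0.31  1.137]
top board 0.64 [322. 198.] 764 [ 0.47  -0.249  0.075]
top middle 0.7 [395. 208.] 658 [ 0.438 -0.472  0.046]
top middle 0.63 [347. 298.] 692 [ 0.176 -0.333  0.046]
top middle 0.62 [308. 197.] 468 [ 0.462 -0.
[... 1243 characters left out ...]
.66126911e-07]), 'contact_force': array([ 0.41362418, -0.49198165, -0.20072752]), 'wrist_torque': array([ 0.01381153, -0.00369483,  0.01108651]), 'width': 0.08475084148899467} -0.0187
{'mtx': array([[268.61744462,   0.        , 254.98084999],
       [  0.        , 268.61744462, 189.9325639 ],
       [  0.        ,   0.        ,   1.        ]]), 'hand_eye': array([[ 1.06888610e-03, -9.46888564e-01, -3.21560110e-01,
         8.31329871e-02],
       [ 9.99999418e-01,  9.65813444e-04,  4.80058835e-04,
         2.39419139e-04],
       [-1.43995143e-04, -3.21560436e-01,  9.46889046e-01,
        -1.43323221e-01],
       [ 0.00000000e+00,  0.00000000e+00,  0.00000000e+00,
         1.00000000e+00]])}
```

Run:
```python
import cv2,numpy as np
a=cv2.imread("pics/top0.png");b=cv2.imread("pics/scene0.png")
c=cv2.resize(a[130:280,250:420],None,fx=2.3,fy=2.3,interpolation=cv2.INTER_CUBIC)
c2=cv2.resize(b[140:260,170:290],None,fx=2.8,fy=2.8,interpolation=cv2.INTER_CUBIC)
o=np.zeros((600,800,3),np.uint8)
s=cv2.resize(a,(340,255)); o[:345,:391]=c; o[:336,400:736]=c2; o[345:600,:340]=s; o[345:600,400:740]=cv2.resize(b,(340,255))
cv2.imwrite("pics/v1.png",o)
```

```text
(no output)
```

View pics/v1.png

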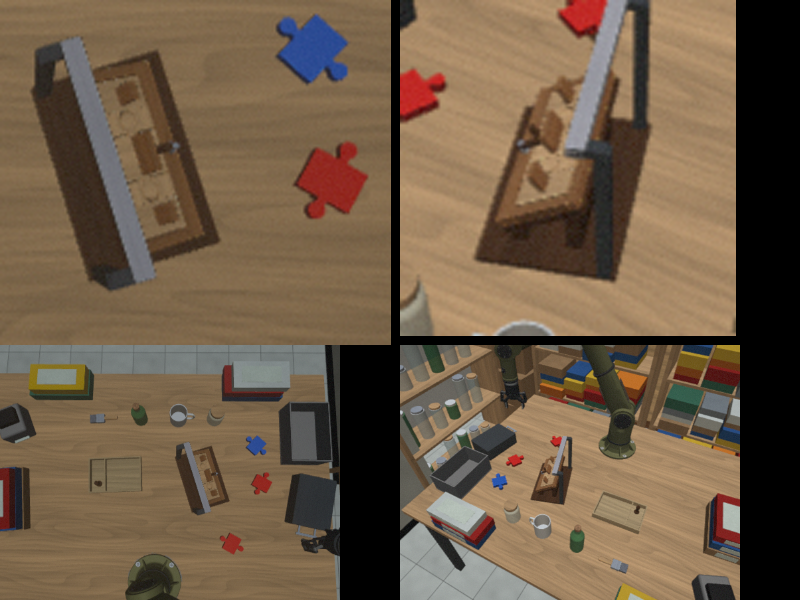

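Four look-alikes in the top view: the light piece in the board at (308,197), blue at (385,152), red at (395,208), red at (347,298). I choose the one in the board, since it sits between two neighbours under the keeper and lamp. The keeper's post is near (326,194). Next is a close wrist look, square to the board.

```bash
cat >> h.py <<'E'
def frame(o,yb):
    yb=np.array([*yb[:2],0.]); yb/=np.linalg.norm(yb); h=np.array([yb[1],-yb[0],0])
    x=h*np.cos(np.pi/6)+np.array([0,0,.5]); return np.array(o),np.stack([x,yb,np.cross(x,yb)],1)
def toolR(B,s):  # tool y along s*board x, z = -board z
    y=s*B[:,0]; z=-B[:,2]; return np.stack([np.cross(y,z),y,z],1)
def quat(R): return Ro.from_matrix(R).as_quat(scalar_first=True)
E
python3 - <<'E'
from h import *
O,B=frame([.462,-.212,.088],[-.129,-.047])
for s in (1,-1):
    q=quat(toolR(B,s)); print(s,[None if (j:=ctrl.ik(O+B@np.array(p),q)) is None else np.round(j,2) for p in ([0,0,.25],[0,0,.13],[0,0,.02],[-.03,.04,.03])])
s=None
for s in (-1,1):
    q=quat(toolR(B,s))
    if all(ctrl.ik(O+B@np.array([0,0,h]),q) is not None for h in (.25,.13,.02)): break
print("use",s)
ctrl.movep(O+B@[0,0,.25],q); ctrl.movel(O+B@[0,0,.13])
T=wpose(); im,d=vision.grab_frame("wrist"); P=pts("wrist",d,T); np.savez("w1.npz",P=P,d=d); 
print(T[0],get_state()["time"])
for n in ["middle","near","far","keeper","keeper_post","board"]:
    for r in models.masks_of("wrist",n)[:2]:
        m=r["mask"]&(d>0); print(n,round(r["p"],2),np.round(r["point"]),m.sum(),np.round(np.median(((P-O)@B)[m],0),4))
cv2.imwrite("pics/w1.png",im)
E
```

```text
1 [array([ 1.11,  0.89, -1.14,  1.02,  0.32,  1.89,  2.05]), array([ 1.17,  0.91, -1.14,  1.37,  0.34,  1.58,  1.99]), array([ 1.16,  0.96, -1.11,  1.61,  0.38,  1.32,  1.93]), array([ 1.23,  0.97, -1.11,  1.6 ,  0.41,  1.36,  1.99])]
-1 [array([ 0.82,  0.72, -0.29,  1.03, -0.13,  1.83, -0.68]), array([ 0.82,  0.7 , -0.32,  1.38, -0.12,  1.51, -0.66]), array([ 0.8 ,  0.73, -0.35,  1.61, -0.12,  1.23, -0.67]), array([ 0.87,  0.75, -0.33,  1.6 , -0.09,  1.25, -0.6 ])]
use -1
[ 0.48447167 -0.27396255  0.20125529] 3.775
middle 0.94 [491. 302.] 3391 [-0.2161  0.0962  0.0765]
middle 0.75 [250. 178.] 4286 [ 0.0031 -0.0058  0.0123]
near 0.73 [250. 240.] 3500 [0.0045 0.0663 0.0108]
far 0.71 [253. 117.] 5363 [-0.0013 -0.0686  0.0135]
keeper 0.84 [280. 189.] 555 [-0.0282  0.001   0.022 ]
keeper_post 0.67 [282. 191.] 535 [-0.0285  0.0009  0.022 ]
board 0.94 [291. 151.] 10630 [-0.0336 -0.0313  0.0108]
```

View pics/w1.png

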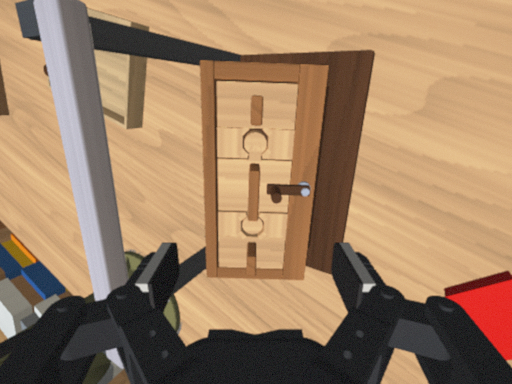

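Square view: the three bars are at (257,110), (254,192) and (251,257). The keeper lies across at angle about 0, with its pivot screw at (306,190) and its post at (276,193). Now I refine the frame from the depth.

Run:
```python
from h import *
f=np.load("w1.npz"); P=f["P"]; d=f["d"]
O,B=frame([.462,-.212,.088],[-.129,-.047]); L=(P-O)@B
reg=(d>0)&(abs(L[...,0])<.034)&(abs(L[...,1])<.095)
top=reg&(abs(L[...,2]-.0123)<.006)
A=L[top]; 
for _ in range(3):
    c,*_r=np.linalg.lstsq(np.c_[A[:,:2],np.ones(len(A))],A[:,2],rcond=None); r=A[:,2]-np.c_[A[:,:2],np.ones(len(A))]@c; A=A[abs(r)<2.5*r.std()+1e-4]
print("plane",c,r.std(),len(A))
hz=L[...,2]-(L[...,0]*c[0]+L[...,1]*c[1]+c[2])
bars=(abs(hz-.030)<.006)&reg
n,lab,st,_=cv2.connectedComponentsWithStats(bars.astype(np.uint8))
for k in range(1,n):
    if st[k,4]>15: q=L[lab==k]; print("bar",st[k],np.round(q.mean(0),4),np.round(q.min(0),4),np.round(q.max(0),4))
k=(d>0)&(abs(L[...,0]+.05)<.06)&(abs(L[...,1])<.05)&(L[...,0]<-.012)
for a,b in((.004,.012),(.02,.036)):
    m=k&(hz>a)&(hz<b); q=L[m]; print("kp",m.sum(),np.round(q.mean(0),4),np.round(q.min(0),4),np.round(q.max(0),4))
```

```text
plane [-4.09033173e-05 -1.99861980e-02  1.21079098e-02] 0.0006533080640797859 9947
bar [250  95  13  30 356] [-0.0012 -0.0745  0.0433] [-0.0063 -0.0859  0.0407] [ 0.0037 -0.0629  0.046 ]
bar [247 169  13  52 551] [0.0015 0.0004 0.0418] [-0.0041 -0.0232  0.0371] [0.0071 0.0272 0.0449]
bar [270 190  12  13 118] [-0.0192  0.0018  0.0426] [-0.0243 -0.0024  0.0362] [-0.0144  0.0078  0.0457]
bar [246 253  10  23 214] [0.0043 0.0763 0.04  ] [-0.0005  0.0659  0.0348] [0.0088 0.0896 0.0423]
kp 359 [-0.0348  0.0016  0.0212] [-0.0544 -0.0031  0.0163] [-0.0123  0.009   0.024 ]
kp 132 [-0.0191  0.0015  0.0417] [-0.0243 -0.0025  0.0321] [-0.0144  0.0078  0.0457]
```

```bash
cat >> h.py <<'E'
_O,_B=frame([.462,-.212,.088],[-.129,-.047])
O=_O+_B@[.0015,.001,-.0039]; O,B=frame(O,_B@[.0365,1,-.02]); Q=quat(toolR(B,-1))
def go(x,y,z,v=.15):  # board mm
    ctrl.movel(O+B@(np.array([x,y,z])/1000),max_speed=v)
def loc(): return np.round((wpose()[0]-O)@B*1000,1)
E
python3 - <<'E'
from h import *
print(np.round(O,4),np.round(B,3).tolist())
def rep(t):
    s=get_state(); print(t,loc(),np.round(B.T@s["contact_force"],1),round(s["width"],4),round(s["time"],2))
ctrl.movep(O+B@[-.025,-.034,.09],Q); ctrl.close_gripper(20); rep("a")
go(-25,-34,30,.08); rep("down")
go(-25,-10,30,.06); rep("1")
go(-28,4,30,.05); rep("2")
go(-32,10.5,30,.04); rep("3")
go(-30,4,30); go(-30,4,70); go(-10,39,70); rep("4")
T=wpose(); im,d=vision.grab_frame("wrist"); P=(pts("wrist",d,T)-O)@B; cv2.imwrite("pics/w2.png",im)
for r in models.masks_of("wrist","keeper")[:2]:
    m=r["mask"]&(d>0); print(r["p"],r["point"],np.round(np.median(P[m],0)*1e3,1))
E
```

```text
[ 0.4599 -0.2093  0.0854] [[-0.262, -0.953, 0.151], [0.825, -0.303, -0.477], [0.5, 0.0, 0.866]]
a [-25. -34.  90.] [ 0.5 -1.2 -0.3] 0.0 5.18
down [-25.2 -34.2  30.5] [-0.4 -0.2 -1.1] 0.0 6.08
1 [-25.2  -9.7  30.3] [ 0.2 -1.2  0. ] 0.0003 6.63
2 [-28.1   4.6  30. ] [-0.4  0.1  0.1] 0.0 7.07
3 [-32.5  10.5  30.1] [-2.  -2.5  0.3] 0.0002 7.41
4 [-9.8 39.2 69.5] [-0.9 -0.6  0.2] -0.0001 8.49
0.59 [297.4, 187.4] [-39.9  16.8  26.1]
```

View pics/w2.png

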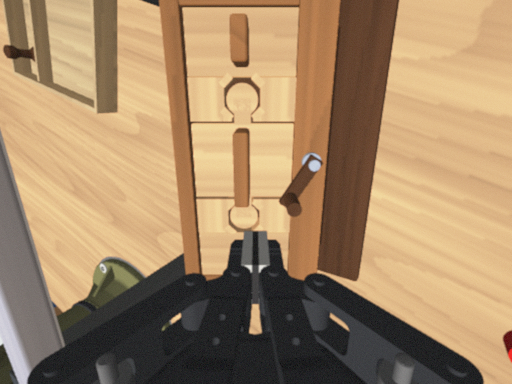

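The keeper has turned to about 1.1 rad: pivot (312,163), post (291,203). Next, the second push down-slope.

Run:
```python
from h import *
go(-14,38,70); go(-14,38,30,.08); go(-28,38,30,.06); ctrl.pause(.2)
f0=B.T@np.array(get_state()["contact_force"])
for x in np.arange(-31,-43,-1.5):
    go(x,38,30,.04); f=B.T@np.array(get_state()["contact_force"])-f0; print(x,loc(),np.round(f,1))
    if abs(f[0])>6: break
go(x+6,40,30); go(-14,42,70); go(0,0,110)
T=wpose(); im,d=vision.grab_frame("wrist"); P=(pts("wrist",d,T)-O)@B; cv2.imwrite("pics/w3.png",im); np.savez("w3.npz",P=P,d=d)
for r in models.masks_of("wrist","keeper")[:2]:
    m=r["mask"]&(d>0)&(P[...,2]>.018); q=P[m]*1e3; print(r["p"],r["point"],np.round(q.mean(0),1)); 
    if len(q)>5: print("post",np.round(q[q[:,2]>40].mean(0),1), "axis",np.linalg.svd(q[:,:2]-q[:,:2].mean(0),full_matrices=False)[2][0])
m=(d>0)&(abs(P[...,0])<.010)&(abs(P[...,1])<.03)&(P[...,2]>.04)&(P[...,2]<.055); q=P[m]*1e3; print("bar",m.sum(),q.mean(0),q.min(0),q.max(0))
print(get_state()["time"])
```

```text
-31.0 [-32.4  41.4  30.5] [0.6 1.2 2.5]
-32.5 [-33.8  41.7  30.5] [1.3 2.3 1.7]
-34.0 [-35.5  41.8  30.6] [0.  2.4 1.9]
-35.5 [-37.2  42.   30.6] [0.  2.5 1.8]
-37.0 [-38.6  42.   30.6] [0.7 3.2 2.4]
-38.5 [-39.   42.1  30.5] [3.1 3.6 3.3]
-40.0 [-39.8  42.2  30.2] [6.1 3.9 3.3]
0.75 [307.2, 214.7] [-50.2  17.1  31.2]
post [-50.8  28.9  46.2] axis [0.00412811 0.99999148]
bar 674 [ 0.11955336 -2.26825618 45.66425271] [ -5.03742303 -25.02706636  40.21140806] [ 5.01300904 23.05526626 47.88637866]
13.175
```

View pics/w3.png

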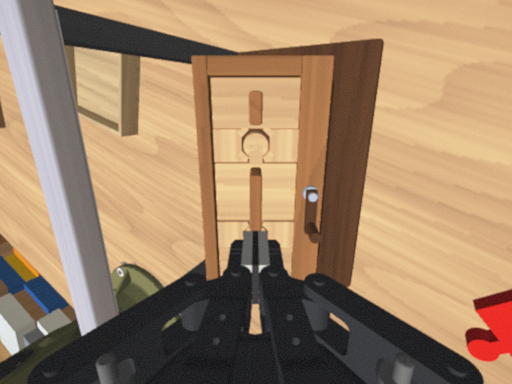

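The keeper is turned fully aside, about 1.55 rad, with its post at (313,235). The bar of the middle piece lies where predicted. Grasp and lift.

Run:
```python
from h import *
def rep(t):
    s=get_state(); print(t,loc(),np.round(B.T@s["contact_force"],1),round(s["width"],4),round(s["time"],2))
ctrl.ungrasp(); go(0,0,60); go(0,0,20,.06); rep("at")
ctrl.close_gripper(45); ctrl.pause(.2); rep("closed")
p=(wpose()[0]-O)@B*1000
go(p[0],p[1],28,.03); rep("l1"); go(p[0],p[1],42,.03); rep("l2"); go(p[0],p[1],110,.08); rep("l3")
T=wpose(); im,d=vision.grab_frame("wrist"); P=(pts("wrist",d,T)-O)@B; cv2.imwrite("pics/w4.png",im)
for n in("near","far"):
  for r in models.masks_of("wrist",n)[:2]:
    m=r["mask"]&(d>0); q=P[m]*1e3; print(n,r["p"],r["point"],np.round(np.median(q,0),1));
```

```text
at [-0.1 -0.1 20.2] [-0.3 -0.3  0.1] 0.0853 15.26
closed [-0.2 -0.  20.2] [-0.9  0.4  1.8] 0.0094 16.13
l1 [-0.1 -0.1 28.1] [-0.5 -0.8 -1. ] 0.0091 16.55
l2 [-0.2 -0.  42. ] [-0.1  0.7 -0.6] 0.0092 17.17
l3 [0.000e+00 1.000e-01 1.094e+02] [-0.1  0.8 -0.6] 0.009 18.17
far 0.55 [253.4, 111.2] [  0.2 -70.7  16. ]
```

View pics/w4.png

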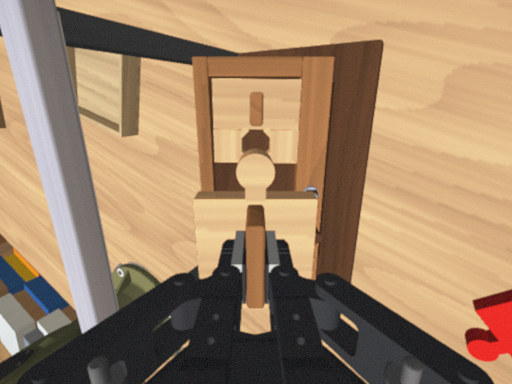

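The piece is held squarely and the far piece is still seated. Now I measure the bay from the saved top depth.

Run:
```python
from h import *
d=np.load("top0.npy"); P=pts("top",d)
m=(d>0)&(abs(P[...,0]-.47)<.13)&(abs(P[...,1]-.22)<.19)&(P[...,2]>.022)&(P[...,2]<.05)
n,lab,st,_=cv2.connectedComponentsWithStats(m.astype(np.uint8)); k=1+np.argmax(st[1:,4]); q=P[lab==k]
r=cv2.minAreaRect((q[:,:2]*1000).astype(np.float32)); print(st[k],r, cv2.boxPoints(r).tolist())
r=max(models.masks_of("top","bay"),key=lambda a:a["p"]); m=r["mask"]&(d>0)&(P[...,2]<.015); q=P[m]*1e3
print(cv2.minAreaRect(q[:,:2].astype(np.float32)),np.median(q,0))
a=cv2.imread("pics/top0.png")[155:240,120:230]; cv2.imwrite("pics/tray.png",cv2.resize(a,None,fx=6,fy=6))
```

```text
[133 167  80  56 732] ((473.7085876464844, 188.6943359375), (160.65928649902344, 240.9681396484375), 2.928847074508667) [[387.32763671875, 304.9165344238281], [399.64007568359375, 64.26313781738281], [560.0895385742188, 72.47213745117188], [547.777099609375, 313.12554931640625]]
((476.4158935546875, 196.3158416748047), (166.76708984375, 255.62496948242188), 3.1456196308135986) [475.89894306 185.0028135    5.72457394]
```

View pics/tray.png

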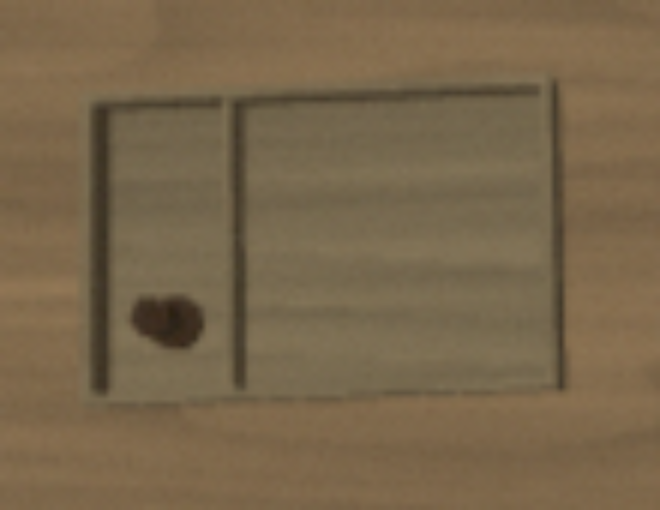

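```bash
cat >> h.py <<'E'
C=np.array([.4755,.1537,.006]); a=np.deg2rad(2.93)
def down(psi):  # tool pointing down, tool y at heading psi
    y=np.array([np.cos(psi),np.sin(psi),0]); z=np.array([0,0,-1.]); return quat(np.stack([np.cross(y,z),y,z],1))
E
python3 - <<'E'
from h import *
go(0,0,230,.2); p=wpose()[0].copy(); print(p)
q0=np.array(get_state()["qpos"]); print(np.round(q0,2))
for k in range(4):
    q=down(a+k*np.pi/2); print(k,[None if (j:=ctrl.ik(x,q)) is None else np.round(j,2) for x in ([p[0],p[1],.40],C+[0,0,.38],C+[0,0,.1],C+[0,0,.021])])
E
```

```text
[ 0.49450858 -0.31829668  0.283673  ]
[ 0.83  0.7  -0.29  1.14 -0.14  1.74 -0.69]
0 [array([ 0.9 ,  0.41, -0.62,  1.26,  0.23,  1.54,  0.37]), array([ 0.19,  0.26, -0.76,  1.52,  0.18,  1.43, -0.52]), array([-0.01,  0.5 , -0.51,  1.99,  0.35,  0.74, -0.68]), array([-0.14,  0.6 , -0.33,  2.06,  0.37,  0.53, -0.69])]
1 [array([ 1.13,  0.51, -1.1 ,  1.26,  0.45,  1.62,  1.73]), array([ 0.41,  0.35, -1.12,  1.52,  0.31,  1.47,  0.9 ]), array([ 0.22,  0.59, -0.89,  1.99,  0.61,  0.85,  0.62]), array([ 0.11,  0.68, -0.72,  2.06,  0.73,  0.67,  0.52])]
2 [array([ 0.42,  0.37,  0.18,  1.27, -0.07,  1.51, -2.5 ]), array([ 0.45,  0.38, -1.22,  1.52,  0.36,  1.5 ,  2.42]), array([-0.84,  0.57,  0.73,  2.  , -0.54,  0.77, -2.88]), array([-0.68,  0.65,  0.49,  2.07, -0.57,  0.56, -2.87])]
3 [array([ 0.64,  0.37, -0.18,  1.27,  0.06,  1.51, -1.05]), array([ 0.08,  0.24, -0.59,  1.52,  0.13,  1.42, -2.04]), array([-0.22,  0.47, -0.2 ,  1.99,  0.14,  0.7 , -2.03]), array([-0.36,  0.59,  0.  ,  2.07, -0.01,  0.48, -1.88])]
```

Run:
```python
from h import *
q=down(a+3*np.pi/2); p=wpose()[0]
def rep(t):
    s=get_state(); print(t,np.round(s["tcp_pos"],4),np.round(s["contact_force"],1),round(s["width"],4),round(s["time"],2))
ctrl.movel([p[0],p[1],.40],max_speed=.2); ctrl.movep([p[0],p[1],.40],q); rep("up")
ctrl.movep(C+[0,0,.36],q); rep("over"); ctrl.movel(C+[0,0,.12],max_speed=.15); ctrl.movel(C+[0,0,.035],max_speed=.06); ctrl.pause(.4); rep("low")
f0=get_state()["contact_force"][2]
for h in np.arange(.026,.0145,-.001):
    ctrl.movel(C+[0,0,h],max_speed=.02); ctrl.pause(.1); f=get_state()["contact_force"][2]-f0; print(round(h,3),round(f,2),end="; ")
    if f>2.5: break
rep("touch")
T=wpose(); im,d=vision.grab_frame("wrist"); cv2.imwrite("pics/w5.png",im)
```

```text
Traceback (most recent call last):
station.Unreachable: the arm cannot follow that straight line within its joint ranges
```

Run:
```python
from h import *
q=down(a+3*np.pi/2); p=wpose()[0]
def rep(t):
    s=get_state(); print(t,np.round(s["tcp_pos"],4),np.round(s["contact_force"],1),round(s["width"],4),round(s["time"],2))
ctrl.movep([p[0],p[1]-.02,.40],q); rep("up")
ctrl.movep(C+[0,0,.36],q); rep("over"); ctrl.movel(C+[0,0,.12],max_speed=.15); ctrl.movel(C+[0,0,.035],max_speed=.06); ctrl.pause(.4); rep("low")
f0=get_state()["contact_force"][2]
for h in np.arange(.026,.0145,-.001):
    ctrl.movel(C+[0,0,h],max_speed=.02); ctrl.pause(.1); f=get_state()["contact_force"][2]-f0; print(round(h,3),round(f,2),end="; ")
    if f>2.5: break
rep("touch")
T=wpose(); im,d=vision.grab_frame("wrist"); cv2.imwrite("pics/w5.png",im)
```

```text
up [ 0.4942 -0.3365  0.4011] [ 0.2 -0.9 -1.3] 0.0094 19.66
over [0.4762 0.1524 0.3657] [ 1.1 -0.6 -1.7] 0.0088 21.45
low [0.4755 0.1537 0.0411] [-0.1 -0.2 -0.8] 0.0093 25.17
0.026 1.4; 0.025 0.22; 0.024 0.06; 0.023 0.35; 0.022 0.44; 0.021 -0.05; 0.02 10.24; touch [0.4756 0.1537 0.0268] [-1.5 -1.   9.5] 0.0091 27.97
```

View pics/w5.png

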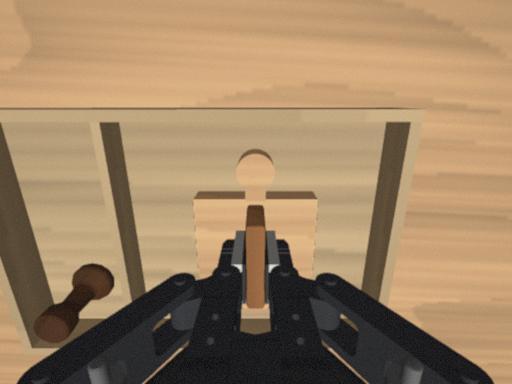

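The piece rests on the bay floor (10 N touch), centred and flat. Release, retreat, check.

Run:
```python
from h import *
ctrl.movel(C+[0,0,.0207],max_speed=.02); ctrl.pause(.2); print(get_state()["contact_force"])
ctrl.ungrasp(); ctrl.pause(.2); ctrl.movel(C+[0,0,.07],max_speed=.06); ctrl.movel(C+[0,0,.2],max_speed=.15); ctrl.movep(C+[-.12,.12,.35],down(a+3*np.pi/2)); print(get_state()["time"])
ims=[]
for c in("scene","top"):
    im,d=vision.grab_frame(c); P=pts(c,d); ims.append(im)
    for n in("middle","near","far","keeper"):
        for r in models.masks_of(c,n)[:3]:
            m=r["mask"]&(d>0); print(c,n,round(r["p"],2),np.round(r["point"]),np.round(np.median(P[m],0),3),np.round((np.median(P[m],0)-O)@B*1e3))
a_=ims[1][130:280,130:350]; b_=ims[0][140:290,160:380]
cv2.imwrite("pics/end.png",cv2.resize(np.vstack([a_,b_]),None,fx=2,fy=2,interpolation=cv2.INTER_CUBIC))
```

```text
[-0.25750448  0.21994839  4.37288143]
32.2917
scene middle 0.93 [323. 246.] [0.484 0.156 0.022] [ 263. -134. -225.]
scene middle 0.77 [173. 171.] [ 0.442 -0.463  0.045] [-225.   94.   84.]
scene middle 0.76 [234. 145.] [ 0.187 -0.338  0.045] [-55. 299. -15.]
scene far 0.72 [221. 205.] [ 0.536 -0.192  0.106] [  5. -77.  21.]
top middle 0.98 [393. 208.] [ 0.439 -0.471  0.046] [-230.   99.   87.]
top middle 0.83 [347. 298.] [ 0.178 -0.334  0.046] [-48. 306. -18.]
top middle 0.7 [185. 193.] [0.475 0.148 0.022] [ 259. -123. -223.]
top near 0.76 [321. 222.] [ 0.401 -0.24   0.101] [-2. 66. 19.]
top near 0.43 [326. 201.] [ 0.457 -0.27   0.083] [-50.  22.  26.]
top far 0.9 [303. 177.] [ 0.523 -0.202  0.101] [ -3. -62.  19.]
top keeper 0.39 [330. 200.] [ 0.454 -0.271  0.084] [-50.  25.  27.]
```

View pics/end.png

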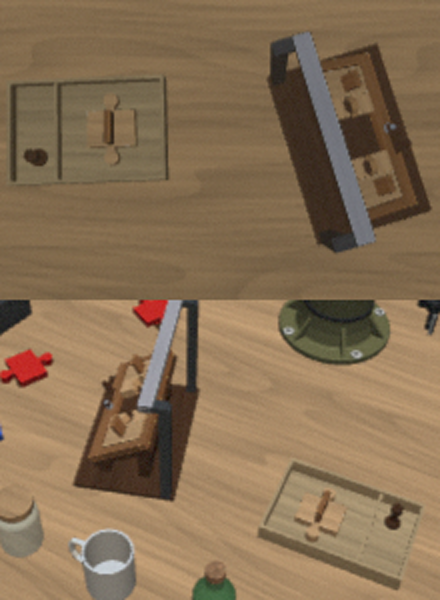

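The piece lies flat with its grip up in the large bay, at crop (111,128). The neighbours are seated, the keeper is aside and the pawn still stands.

```bash
python3 -c "
from station import ticket; print(ticket.close_job())"
```

```text
the job is handed in; nothing more can be done
None
```

The job is handed in. The middle piece lies flat, grip up, in the large bay of the mending tray, and the keeper is turned fully aside.

- **Keeper:** I pushed its post aside in two strokes, to about 1.55 rad. The final pictures show it still there.
- **Piece:** I lifted it straight out square to the board and set it on the bay floor with a touch of about 10 N. I eased that to about 4 N before opening the fingers.
- **Last checks:** Both neighbours are still in the recess, within about a centimetre of their first measured places. The mug, jar, bottle, pawn and red pieces look as they stood; the brush was out of view. The robot stood clear at about 32 s, before the last pictures and hand-in.
- **Failed or disagreed:** One straight upward move was refused as unreachable, so I used a joint move instead. In the last check the networks did not find the near piece in the scene view, and found the keeper only weakly, in the top view.

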